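Vent the vacuum drying pot, crack its stuck lid and hold it just open

ROBOT

A 7-joint arm with a two-finger parallel gripper is mounted at the origin on the work surface. World frame = base frame: x ahead of the robot, y to its left, z up, the work surface at z = 0. Lengths are in m, angles in rad, forces in N, time in s.
With the tool pointing down it reaches from about 0.4 to 0.85 m from the base axis. Payload 10.4 kg.
Tool frame: the origin (TCP) lies between the finger pads; the fingertips stand 17 mm ahead of it and the grasp point (between the pads) lies 2 mm behind it; x points along the fingers, y is the direction in which the jaws open and shut, and the axes are right-handed (so a half turn about x gives the same grasp; the last joint's range is limited). The gripper opens to 87 mm and grips with 3 to 60 N. Pads are 19 mm wide; open, the fingers measure 117 mm over their backs; the gripper's body (75 mm by 190 mm) begins 51 mm behind the grasp point.
Start: joints at [1.29, 0.332, -0.065, 1.46, 0.022, 1.35, -0.088], TCP at [0.159, -0.604, 0.24] pointing down, gripper open.
Joint ranges: [-2.6, 2.6], [-0.5, 2.12], [-1.47, 1.34], [0.16, 2.42], [-1.27, 4.41], [0.06, 2.06], [-2.6, 2.6]. Speed limits (rad/s): [2.22, 2.22, 2.79, 2.79, 3.14, 3.14, 3.14].

INTERFACE

Orientations are given as a unit quaternion [x, y, z, w].
In Python, from bench import r, optics, close_job gives the robot as it stands.
- The arm moves only by the shell command python3 -m inch 'ROWS' [OPENING] [FORCE]. ROWS is JSON, a list of rows, each an object with "translation": the shift along the tool's x, y, z in cm, a list of three; "spin": the turn about the tool's x in degrees. In form: [{"translation": [tx, ty, tz], "spin": spin}, ...]. A call has 1 to 20 rows; each row shifts and turns the pose as measured when the row begins, along the tool's axes as they then stand; what a row does not reach is not made up. A row lasts 1/8 s, in which the tool goes at most 62.5 mm and 10.7 degrees, less where a joint would pass 70% of its speed; a pose out of reach is approached as far as the arm can. A call is refused whole if a number of a shift passes 6.25 or a number of a turn 10.7, either way. A call with a gripper value outside its range is refused whole. OPENING is the closure, from 0 (fully open) to 1 (shut), set as the call begins (- or left out, the last holds). The fingers move at their own pace and stop on an object; FORCE is the grip in N (left out, the last holds). Time passes only in rows, so rows that do not move let the fingers close. It gives the time, the measured TCP pose, the force and the opening at its end, in the units of the state.
- r.read_state(): the state, without advancing time (a new reading comes with each control period).
- optics.camera(name): name is "side" or "top"; returns the picture (420x560x3 uint8, red, green, blue); there is no depth.
- optics.camera_model(name): a dict with "camera_matrix" (3x3 intrinsics, pixels), "world_from_camera" (4x4, takes a point from camera to world coordinates). Camera axes: x right, y down, z forward; pixel columns grow to the right and rows downward; lengths in m; the calibration is good to about 2 mm. A picture is of the moment at which its call begins. camera_model takes no time and is no camera call.
- close_job(): hands the job in, once; it reports no verdict.
The state is a dict: "time": time; "joint_positions": joint angles; "joint_vel": joint speeds; "joint_torque": joint torques, N m; "ee_pos": TCP position; "eef_rot": TCP orientation; "ft_force": force on the tool from outside, world axes, zero at the start; "torque": the same for the moment, N m; "width": finger opening in m.
Only numpy, scipy, OpenCV 4.12 (cv2) and the standard library are available. Lean on these libraries where they do the work, as an engineer would, in place of code of your own. Each camera call takes 0.05 s, during which the arm holds its last target.

TASK

The watch movement in the vacuum pot is dry and lies open inside, so keep the dust off it. First turn the vent lever a quarter turn, fully open, to let the air in and unlock the lid; then pull the lid up by its bar handle until the sticky gasket lets go, without letting the lid fly off, and hold it level over the pot, lifted only about 20 mm. Finish while still holding the lid like that, and leave the other things on the bench where they are.

Things in the scene. Friction and masses are not known exactly. Their poses are not given: they have to be found in the camera images.
- chamber: Heavy vacuum drying pot fixed to the bench: square aluminium base plate 190 x 190 x 12 mm, round steel pot, rim 156 mm across, closed by a clear lid with a bar handle. Origin: on the bench under the pot's centre. x points from its front to its back, y to the dial gauge on its left, -y to the vent valve with the lever on its right. Place and yaw vary; the front faces roughly towards the robot.
- rim (a point): Centre of the pot's mouth at the top of the rim, 106 mm above the bench. The lid's flange rests on the rim. Fixed.
- lid: The clear lid, loose, 0.3 to 0.45 kg, stuck in the pot by a rubber lip gasket: pulled straight up, the force climbs to a peak of 12 to 22 N within the first 4 mm, then suddenly drops to the weight alone; clear of the gasket from 9 mm up. Origin: centre of the underside of its flange (156 mm across, 12 mm thick), on the rim when shut; a plug reaches 20 mm below. z up; y along the bar.
- lid_handle (a point): Centre of the lid's handle: a round steel bar of 14 mm diameter, 96 mm long, along the lid's y, on two posts 80 mm apart (69 mm free between them), over the lid's centre. Its axis is 38 mm above the top of the lid (31 mm free below the bar), 50 mm above the lid's origin; 156 mm above the bench when shut. The lid lies turned by up to 0.6 rad either way against the pot.
- valve (a joint): Angle of the vent lever in rad: 0 shut (it points to the pot's front, -x, and its side tongue lies over the lid's flange and locks that side of the lid), 1.57 fully open at its stop (it points away from the pot, -y, the tongue clear of the lid). Opens anticlockwise seen from above. The lid is unlocked beyond about 0.9. Takes 2 to 5 N at the sleeve and stays where it is left.
- valve_grip (a point): Centre of the black sleeve on the vent lever, 57 mm from the lever's pivot: 50 mm long (it ends 82 mm from the pivot), 14 mm wide, 14 mm tall, 123 mm above the bench. Turns with the lever.
- valve_pivot (a point): The lever's upright turning axis at the lever's height, 123 mm above the bench, 115 mm to the right of the pot's centre (fixed). The brass valve below it reaches 77 mm above the bench, its stem 115 mm.
- loupe: Bystander: black eye loupe standing in front of the pot, 35 mm across, 28 mm tall. Origin under its centre.
- driver: Bystander: thin steel screwdriver lying on the bench in front of the pot, 120 mm long along its x, 11 mm thick. Origin under its middle.
- bracelet: Bystander: piece of steel watch bracelet lying flat in front of the valve, 70 x 18 x 6 mm. Origin under its middle.
- case_opener: Bystander: aluminium case opener lying on the right, 160 mm long along its x, 76 mm wide, 30 mm tall. Origin under its head.
- blower: Bystander: rubber dust blower lying on the left, 118 mm long, 58 mm thick. Origin under its middle.
- parts_pot: Bystander: small clear round box behind the pot, 47 mm across, 21 mm tall. Origin under its centre.
- hammer: Bystander: small hammer lying on the left, 200 mm long. Origin under its middle.
- tin: Bystander: round metal tin behind the valve, 67 mm across, 22 mm tall. Origin under its centre.
There are look-alikes about, which are no part of the job. What is shaped like the lid but turquoise is not meant.

How it is judged:
On the way, in this order (a step that is already met when the one before it is completed fails the run):
1. the vent lever is turned fully open (within 0.2 rad of its stop) with the lid still seated (value of joint valve above 1.37 rad and z of lid in the frame of rim below 0.004 m), for 0.2 s.
2. the lid has broken free of the gasket and the gripper holds it 10 to 32 mm above the rim (z of lid in the frame of rim between 0.01 and 0.032 m and contact force between the fingers and lid above 1 N and contact force between lid and chamber below 0.5 N), for 0.3 s.
At the end, for the whole second after the job is handed in: The gripper alone holds the lid, at rest and level (within 0.15 rad), 10 to 32 mm above the rim and within 20 mm of the pot's centre, touching the pot nowhere; the vent lever is still open to within 0.2 rad of its stop (all of step 2 and horizontal distance between lid and rim below 0.02 m and angle between lid's own z axis and vertical below 0.15 rad and linear speed of lid below 0.03 m/s and value of joint valve above 1.37 rad); the arm keeps its last pose, push and grip.
It fails at once if the lid is forced up (over 8 mm) while the vent lever is still shut or half open (below 0.9 rad) (z of lid in the frame of rim above 0.008 m and value of joint valve below 0.9 rad).
It fails at once if the lid flies up, more than 60 mm above the rim (z of lid in the frame of rim above 0.06 m).
It fails at once if another thing on the bench is moved by more than 20 mm (distance of any of loupe, driver, bracelet, case_opener, blower, parts_pot, hammer, tin from where it was at the start of the episode above 0.02 m).
It also fails if it takes over 48 s, if anything falls off the work surface, if the arm or the gripper's body presses on something with over 40 N, if the wrist force passes 120 N, or if a joint passes its speed limit or range.

## Working session

There is one attempt and no reset: what is moved stays moved. The work goes in short steps, Python scripts to look and compute and a shell command to move; the robot and the scene stay as the last step left them, time stands still between calls to the robot, and variables do not carry over. Pictures are saved under pics/ and viewed, and the job is handed in when it is done.

```bash
ls; mkdir -p pics
python3 - <<'E'
from bench import r, optics
import cv2,numpy as np
for n in("side","top"):
    im=optics.camera(n); cv2.imwrite(f"pics/{n}0.png",im[:,:,::-1])
    m=optics.camera_model(n); print(n,np.round(m["camera_matrix"],1).tolist(),np.round(m["world_from_camera"],3).tolist())
s=r.read_state()
print({k:np.round(v,3).tolist() for k,v in s.items()})
E
```

```text
pics
side [[395.9, 0.0, 279.3], [0.0, 395.9, 213.9], [0.0, 0.0, 1.0]] [[-0.825, -0.328, 0.46, 0.001], [-0.565, 0.446, -0.694, 0.891], [0.022, -0.833, -0.553, 0.817], [0.0, 0.0, 0.0, 1.0]]
top [[539.4, 0.0, 273.2], [0.0, 539.4, 203.0], [0.0, 0.0, 1.0]] [[0.026, -0.996, 0.08, 0.468], [-1.0, -0.026, -0.001, 0.013], [0.003, -0.08, -0.997, 1.477], [0.0, 0.0, 0.0, 1.0]]
{'time': 0.1, 'joint_positions': [1.29, 0.333, -0.065, 1.461, 0.022, 1.35, -0.089], 'joint_vel': [-0.001, 0.0, 0.0, -0.002, -0.0, 0.0, -0.001], 'joint_torque': [0.002, -62.455, 0.025, -39.072, -0.061, 0.037, 0.0], 'ee_pos': [0.159, -0.604, 0.239], 'eef_rot': [-0.701, -0.091, 0.701, -0.091], 'ft_force': [-0.195, -0.138, -0.337], 'torque': [0.016, 0.033, 0.022], 'width': 0.087}
```

View pics/side0.png

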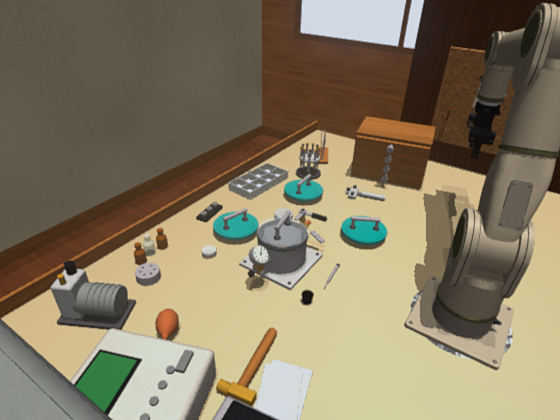

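View pics/top0.png

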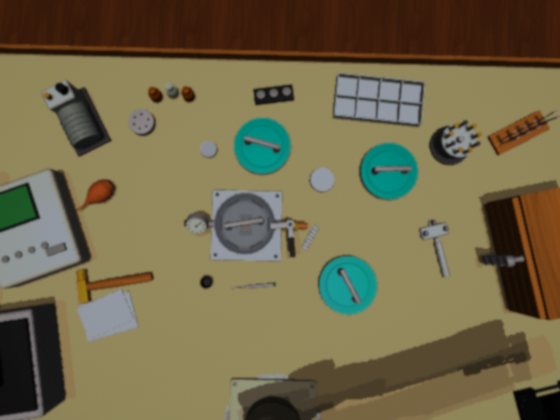

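The pot with the clear lid is at top (245,223). The turquoise look-alikes are at (262,145), (389,170) and (348,284). Only the pot has the square plate, gauge and lever. Next I'll enlarge it to confirm.

Run:
```python
import cv2
a=cv2.imread("pics/top0.png")[170:280,180:330]
cv2.imwrite("pics/topc.png",cv2.resize(a,None,fx=5.3,fy=5.3,interpolation=cv2.INTER_CUBIC))
a=cv2.imread("pics/side0.png")[195:300,230:350]
cv2.imwrite("pics/sidec.png",cv2.resize(a,None,fx=5.5,fy=5.5,interpolation=cv2.INTER_CUBIC))
```

```text
(no output)
```

View pics/topc.png

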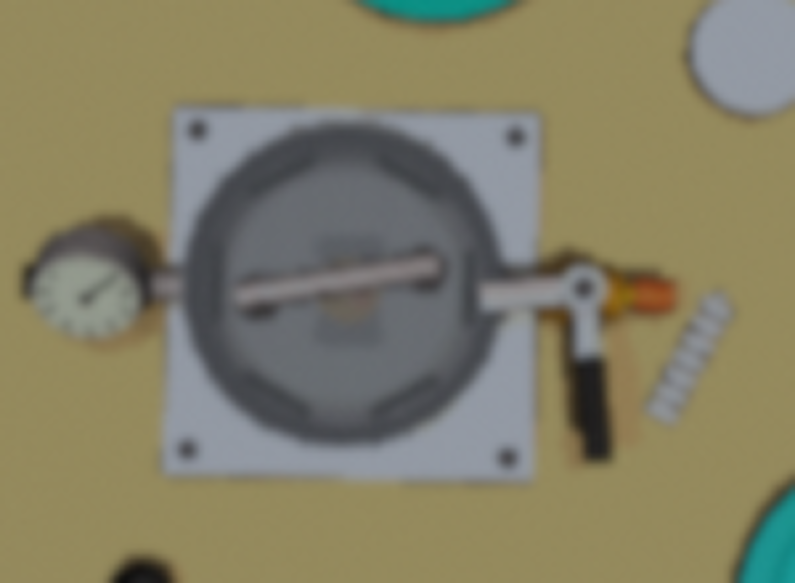

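View pics/sidec.png

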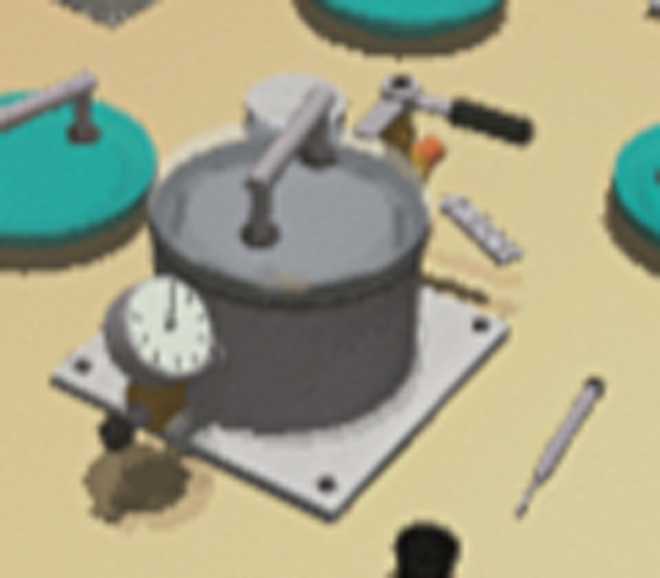

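```bash
cat > h.py <<'E'
import numpy as np
from bench import r, optics
def ray(n,uv,z):
    m=optics.camera_model(n);K=np.array(m["camera_matrix"]);T=np.array(m["world_from_camera"])
    d=T[:3,:3]@np.linalg.solve(K,[uv[0],uv[1],1.]);o=T[:3,3]
    return o+d*(z-o[2])/d[2]
def T(cx,cy,z): return ray("top",(180+(cx+.5)/5.3-.5,170+(cy+.5)/5.3-.5),z)
def S(cx,cy,z): return ray("side",(230+(cx+.5)/5.5-.5,195+(cy+.5)/5.5-.5),z)
E
python3 - <<'E'
from h import *
np.set_printoptions(precision=4,suppress=True)
c=[T(*p,.012) for p in((175,107),(540,115),(535,482),(165,475))]
print("base",np.mean(c,0),[np.linalg.norm(c[i]-c[i-1]) for i in range(4)])
for a,b in ((0,1),(3,2)): d=c[a]-c[b];print("y axis ang",np.arctan2(d[1],d[0])-np.pi/2)
for a,b in ((0,3),(1,2)): d=c[a]-c[b];print("x axis ang",np.arctan2(d[1],d[0]))
a,b=T(237,296,.16),T(438,265,.16);d=a-b;print("bar",a,b,(a+b)/2,np.linalg.norm(d),np.arctan2(d[1],d[0])-np.pi/2)
a,b=S(262,178,.16),S(322,95,.16);d=a-b;print("barS",a,b,(a+b)/2,np.linalg.norm(d),np.arctan2(d[1],d[0])-np.pi/2)
print("rim circ centre",T(345,283,.112))
p=T(584,288,.128);print("piv",p,S(402,85,.128))
for q in (T(590,357,.13),T(597,460,.128)): print("slv",q,np.linalg.norm((q-p)[:2]))
for q in (S(453,108,.128),S(530,130,.128)): print("slvS",q)
E
```

```text
base [0.524  0.0823 0.012 ] [np.float64(0.18855142257083654), np.float64(0.18799503069336465), np.float64(0.18803307331799649), np.float64(0.18859660400469033)]
y axis ang 0.004066706740840864
y axis ang 0.006832033701450468
x axis ang 0.007747636455722976
x axis ang 0.010953289982015337
bar [0.5159 0.129  0.16  ] [0.5326 0.0369 0.16  ] [0.5242 0.0829 0.16  ] 0.09362383654566334 0.17909092836117835
barS [0.5146 0.1258 0.16  ] [0.5326 0.0417 0.16  ] [0.5236 0.0838 0.16  ] 0.08608783263164507 0.21107997108873366
rim circ centre [0.5252 0.0819 0.112 ]
piv [ 0.5251 -0.0317  0.128 ] [ 0.5268 -0.0362  0.128 ]
slv [ 0.4926 -0.0352  0.13  ] 0.032651134450057434
slv [ 0.4445 -0.0397  0.128 ] 0.0810127001982462
slvS [ 0.4905 -0.0329  0.128 ]
slvS [ 0.4438 -0.0394  0.128 ]
```

Crop confirms the clear lid with the steel bar on the grey pot, and the lever with the black sleeve. The two views agree: pot centre (0.524, 0.083) with yaw about 0, bar yaw about 0.19, pivot (0.525, -0.032). The lever is almost shut. I'll push it with closed fingers from the pot side. First I need the move planner.

```bash
cat >> h.py <<'E'
from scipy.spatial.transform import Rotation as R
def st():
    s=r.read_state(); return s,np.array(s["ee_pos"]),R.from_quat(s["eef_rot"])
def plan(*targets, yaw=None):
    s,p,q=st(); M=q.as_matrix()
    print("t",round(float(s["time"]),2),"p",np.round(p,4),"f",np.round(s["ft_force"],1),"w",round(float(s["width"]),4),"x",np.round(M[:,0],3),"y",np.round(M[:,1],3))
    if yaw is not None:
        a=np.arctan2(M[1,1],M[0,1]); d=(yaw-a+np.pi/2)%np.pi-np.pi/2
        print("spin deg",-np.degrees(d))
    for t in targets:
        t=np.array(t); print("cm",np.round(M.T@(t-p)*100,2)); p=t
E
python3 - <<'E'
from h import *
plan((.159,-.45,.24),(.43,-.005,.24),yaw=.19)
piv=np.array([.525,-.032])
for th in (0,.4,.8,1.2,1.57):
    d=np.array([-np.cos(th),-np.sin(th)]);o=np.array([-np.sin(th),np.cos(th)])
    print(th,piv+.06*d+.022*o)
E
```

```text
t 0.1 p [ 0.1593 -0.604   0.2389] f [-0.2 -0.1 -0.3] w 0.0873 x [-0.     0.001 -1.   ] y [ 0.255 -0.967 -0.001]
spin deg -86.11040402076654
cm [ -0.1 -14.9  -3.9]
cm [  0.04 -36.12 -37.55]
0 [ 0.465 -0.01 ]
0.4 [ 0.46116914 -0.03510176]
0.8 [ 0.46741576 -0.05971382]
1.2 [ 0.48275367 -0.07995047]
1.57 [ 0.50295223 -0.09198246]
```

```bash
python3 -m inch '[{"translation":[0,-5,-1.3],"spin":0},{"translation":[0,-5,-1.3],"spin":0},{"translation":[0,-5,-1.3],"spin":0},{"translation":[0,0,0],"spin":-10},{"translation":[0,0,0],"spin":-10},{"translation":[0,0,0],"spin":-10},{"translation":[0,0,0],"spin":-10},{"translation":[0,0,0],"spin":-10},{"translation":[0,0,0],"spin":-10},{"translation":[0,0,0],"spin":-10},{"translation":[0,0,0],"spin":-10},{"translation":[0,0,0],"spin":-6}]' 1 10
python3 -c "
from h import *
plan((.43,-.005,.24),(.465,.0,.24),yaw=.19)"
```

```text
time: 1.6
ee_pos: [0.1574, -0.4409, 0.2338]
eef_rot: [0.439, 0.559, -0.436, 0.552]
ft_force: [-0.7, -0.0, 1.3]
width: 0.0008
t 1.6 p [ 0.1574 -0.4409  0.2338] f [-0.7 -0.   1.3] w 0.0008 x [-0.004  0.01  -1.   ] y [ 0.972  0.235 -0.002]
spin deg 2.7227475286574543
cm [ -0.32  36.75 -35.96]
cm [-0.01  3.52  0.34]
```

```bash
python3 -m inch '[{"translation":[-0.1,4,-3.55],"spin":0},{"translation":[-0.1,4,-3.55],"spin":0},{"translation":[-0.1,4,-3.55],"spin":0},{"translation":[0,4,-3.55],"spin":0},{"translation":[0,4,-3.55],"spin":0},{"translation":[0,4,-3.55],"spin":0},{"translation":[0,4,-3.55],"spin":0},{"translation":[0,4,-3.55],"spin":0},{"translation":[0,4,-3.55],"spin":0},{"translation":[0,4,-3.55],"spin":0},{"translation":[0,0,0],"spin":2.7}]'
python3 - <<'E'
from h import *
import cv2
plan((.465,.0,.24),(.465,.0,.132),yaw=.19)
cv2.imwrite("pics/top1.png",cv2.resize(optics.camera("top")[140:290,150:350,::-1],None,fx=4,fy=4,interpolation=cv2.INTER_CUBIC))
cv2.imwrite("pics/side1.png",cv2.resize(optics.camera("side")[150:300,200:400,::-1],None,fx=4,fy=4,interpolation=cv2.INTER_CUBIC))
E
```

```text
time: 2.98
ee_pos: [0.4693, 0.0137, 0.2382]
eef_rot: [0.453, 0.548, -0.449, 0.541]
ft_force: [0.1, 0.3, -0.7]
width: 0.0005
t 2.98 p [0.4693 0.0137 0.2382] f [ 0.1  0.3 -0.7] w 0.0005 x [-0.005  0.011 -1.   ] y [ 0.982  0.188 -0.002]
spin deg -0.07480175552954085
cm [-0.2  -0.68  1.26]
cm [10.8   0.03  0.12]
```

View pics/side1.png

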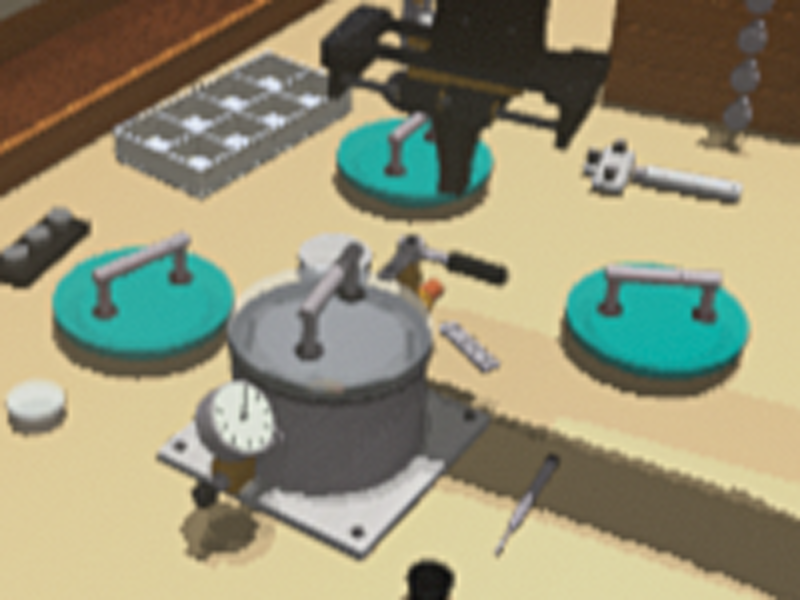

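View pics/top1.png

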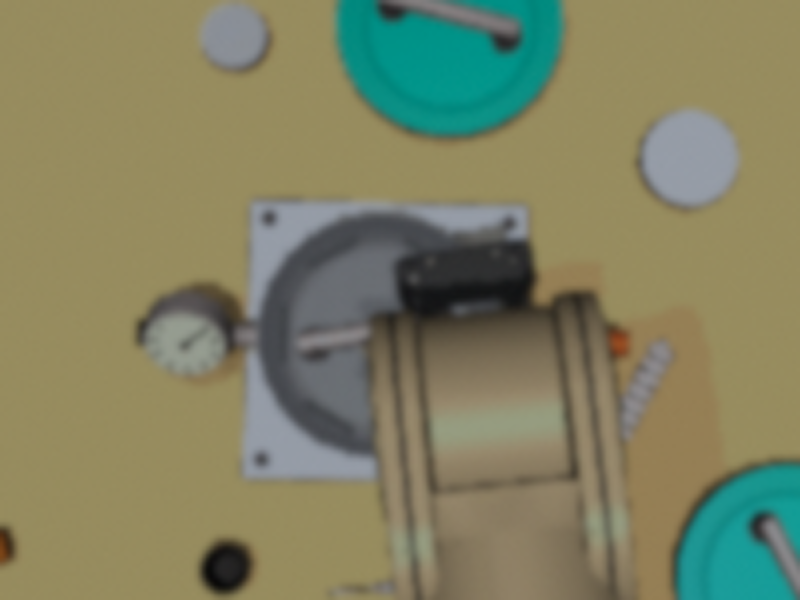

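Gripper is over the gap with closed tips at side1 (455,190); the lever is unmoved. Next I descend between the lever and the pot.

```bash
python3 -m inch '[{"translation":[0,-0.7,1.6],"spin":0},{"translation":[3,0,0],"spin":0},{"translation":[3,0,0],"spin":0},{"translation":[3,0,0],"spin":0},{"translation":[1.6,0,0],"spin":0},{"translation":[0,0,0],"spin":0}]'
python3 - <<'E'
from h import *
print(ray("side",(313.5,197.5),.221))
plan((.463,-.012,.132),(.461,-.035,.132))
E
```

```text
time: 3.82
ee_pos: [0.4621, -0.0114, 0.129]
eef_rot: [0.452, 0.546, -0.452, 0.541]
ft_force: [-0.7, -0.1, 0.2]
width: 0.0005
[0.46555614 0.01296948 0.221     ]
t 3.83 p [ 0.4621 -0.0114  0.129 ] f [-0.7 -0.1  0.2] w 0.0005 x [-0.005  0.005 -1.   ] y [ 0.983  0.182 -0.004]
cm [-0.3   0.08  0.08]
cm [-0.01 -0.62  2.23]
```

```bash
python3 -m inch '[{"translation":[-0.1,-0.3,1.1],"spin":0},{"translation":[0,-0.3,1.1],"spin":0},{"translation":[0,0,0.85],"spin":0},{"translation":[0,0.05,0.85],"spin":0},{"translation":[0,0.1,0.85],"spin":0}]'
python3 - <<'E'
from h import *
plan((.467,-.060,.131),(.483,-.08,.131),(.503,-.092,.131))
E
```

```text
time: 4.45
ee_pos: [0.4682, -0.0612, 0.1327]
eef_rot: [0.453, 0.545, -0.451, 0.542]
ft_force: [-0.3, 3.8, 0.2]
width: 0.0004
t 4.45 p [ 0.4682 -0.0612  0.1327] f [-0.3  3.8  0.2] w 0.0004 x [-0.001  0.005 -1.   ] y [ 0.983  0.183 -0.   ]
cm [ 0.17 -0.09 -0.14]
cm [-0.01  1.21  2.26]
cm [-0.01  1.75  1.55]
```

```bash
python3 -m inch '[{"translation":[0.1,0.4,0.75],"spin":0},{"translation":[0.1,0.4,0.75],"spin":0},{"translation":[0,0.4,0.7],"spin":0},{"translation":[0,0.6,0.5],"spin":0},{"translation":[0,0.6,0.5],"spin":0}]'
python3 - <<'E'
from h import *
import cv2
plan((.503,-.092,.131),(.508,-.092,.131))
cv2.imwrite("pics/side2.png",cv2.resize(optics.camera("side")[175:275,250:383,::-1],None,fx=6,fy=6,interpolation=cv2.INTER_CUBIC))
E
```

```text
time: 5.08
ee_pos: [0.4988, -0.0909, 0.1298]
eef_rot: [0.453, 0.546, -0.452, 0.542]
ft_force: [-1.3, 1.9, 0.8]
width: 0.0006
t 5.08 p [ 0.4988 -0.0909  0.1298] f [-1.3  1.9  0.8] w 0.0006 x [-0.004  0.005 -1.   ] y [ 0.983  0.182 -0.003]
cm [-0.12  0.39  0.18]
cm [-0.    0.49  0.09]
```

View pics/side2.png

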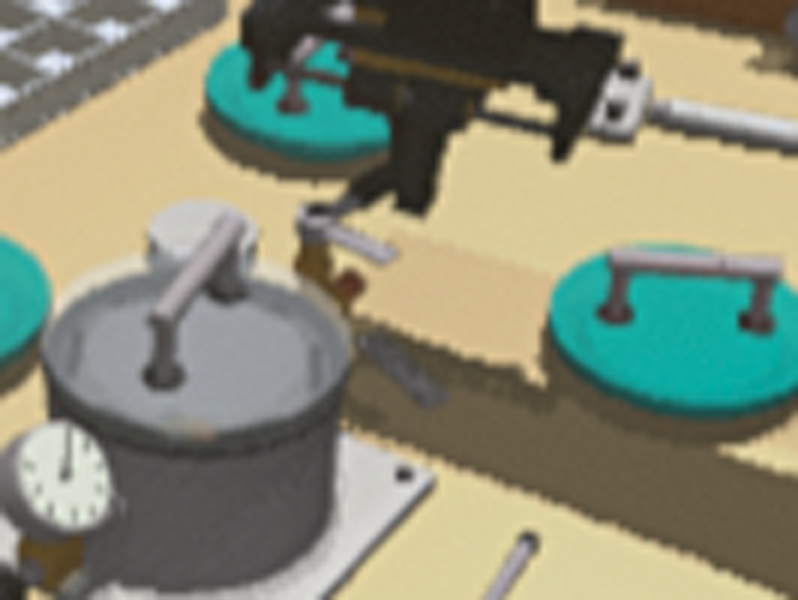

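The lever (side2 (315,215) to (390,175)) is near open and the tongue points to the front. Next I press gently towards +x to the stop.

```bash
python3 -m inch '[{"translation":[0,0.4,0.1],"spin":0},{"translation":[0,0.3,0.05],"spin":0},{"translation":[0,0.3,0.05],"spin":0}]'; python3 -m inch '[{"translation":[0,0.3,0.05],"spin":0},{"translation":[0,0.3,0.05],"spin":0}]'
```

```text
time: 5.5
ee_pos: [0.5082, -0.0927, 0.1293]
eef_rot: [0.452, 0.546, -0.453, 0.54]
ft_force: [-19.3, 0.7, 11.6]
width: 0.0008
time: 5.75
ee_pos: [0.5084, -0.0928, 0.1287]
eef_rot: [0.448, 0.55, -0.458, 0.536]
ft_force: [-21.2, 1.5, 17.7]
width: 0.0006
```

At the stop (19 to 21 N, no further motion). Now I back off, lift and check.

```bash
python3 -m inch '[{"translation":[0,-1,0],"spin":0},{"translation":[0,-2,0],"spin":0},{"translation":[-2,0,0],"spin":0},{"translation":[-4,0,0],"spin":0},{"translation":[-5,-2,0],"spin":0},{"translation":[0,-5,0],"spin":0},{"translation":[0,-5,0],"spin":0},{"translation":[0,-5,0],"spin":0},{"translation":[0,0,0],"spin":0}]' 0
python3 - <<'E'
from h import *
import cv2
plan((.524,.083,.24),yaw=.19)
cv2.imwrite("pics/top3.png",cv2.resize(optics.camera("top")[170:280,180:330,::-1],None,fx=5.3,fy=5.3,interpolation=cv2.INTER_CUBIC))
cv2.imwrite("pics/side3.png",cv2.resize(optics.camera("side")[195:300,230:350,::-1],None,fx=5.5,fy=5.5,interpolation=cv2.INTER_CUBIC))
E
```

```text
time: 6.88
ee_pos: [0.311, -0.1304, 0.2474]
eef_rot: [0.449, 0.546, -0.456, 0.541]
ft_force: [-0.1, 0.2, 0.4]
width: 0.0816
t 6.88 p [ 0.311  -0.1304  0.2474] f [-0.1  0.2  0.4] w 0.0816 x [-0.011 -0.003 -1.   ] y [ 0.983  0.182 -0.011]
spin deg -0.41813941991320963
cm [  0.44  24.83 -17.11]
```

View pics/side3.png

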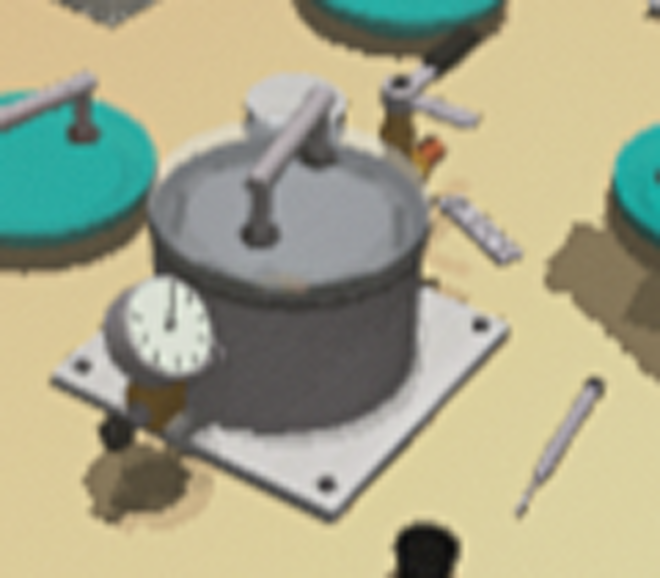

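View pics/top3.png

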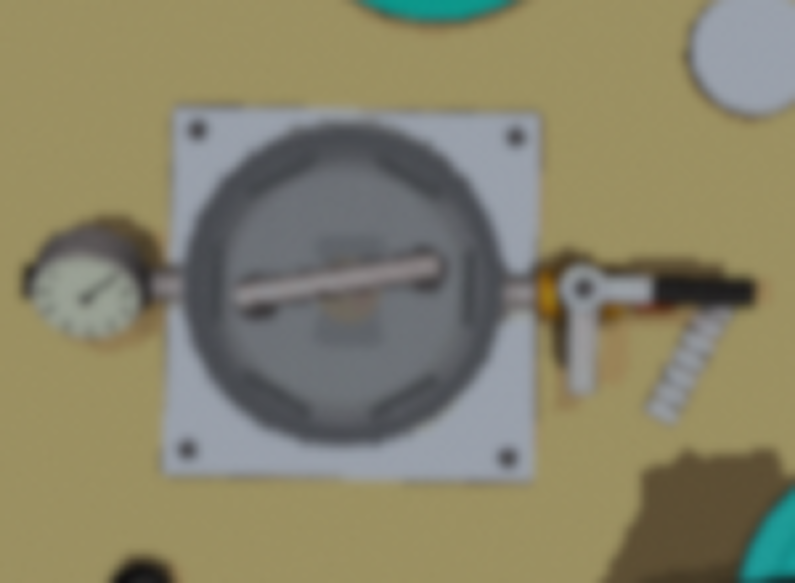

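The top picture shows the lever from pivot (584,288) to sleeve end (755,292), fully open. The lid and bracelet are unmoved. Now I go over the bar with the jaws open.

```bash
python3 -m inch '[{"translation":[0,4.1,-2.85],"spin":0},{"translation":[0,4.1,-2.85],"spin":0},{"translation":[0,4.1,-2.85],"spin":0},{"translation":[0,4.1,-2.85],"spin":0},{"translation":[0,4.1,-2.85],"spin":0},{"translation":[0,3.5,-2.3],"spin":0},{"translation":[0,0,0],"spin":0},{"translation":[0,0,0],"spin":0}]' 0
python3 -c "
from h import *
plan((.524,.083,.24),(.524,.083,.154),yaw=.185)"
```

```text
time: 7.98
ee_pos: [0.5321, 0.0921, 0.2464]
eef_rot: [0.455, 0.55, -0.446, 0.54]
ft_force: [0.1, -0.2, 0.4]
width: 0.0874
t 7.97 p [0.5321 0.0921 0.2464] f [ 0.1 -0.2  0.4] w 0.0874 x [-0.002  0.018 -1.   ] y [0.982 0.188 0.001]
spin deg 0.256946934995033
cm [ 0.62 -0.97  0.75]
cm [ 8.6  -0.01  0.15]
```

```bash
python3 -m inch '[{"translation":[0,-0.95,0.75],"spin":0},{"translation":[0,0,0],"spin":0},{"translation":[2.5,0,0],"spin":0},{"translation":[2.5,0,0],"spin":0},{"translation":[2,0,0],"spin":0},{"translation":[0,0,0],"spin":0}]' 0
python3 - <<'E'
from h import *
import cv2
plan((.524,.083,.154),yaw=.185)
cv2.imwrite("pics/side4.png",cv2.resize(optics.camera("side")[175:275,230:363,::-1],None,fx=6,fy=6,interpolation=cv2.INTER_CUBIC))
E
```

```text
time: 8.72
ee_pos: [0.5251, 0.0811, 0.1763]
eef_rot: [0.457, 0.546, -0.447, 0.541]
ft_force: [-0.3, 0.2, 0.2]
width: 0.0868
t 8.72 p [0.5251 0.0811 0.1763] f [-0.3  0.2  0.2] w 0.0868 x [ 0.004  0.015 -1.   ] y [0.983 0.182 0.006]
spin deg -0.10889683602871268
cm [ 2.23 -0.09 -0.17]
```

View pics/side4.png

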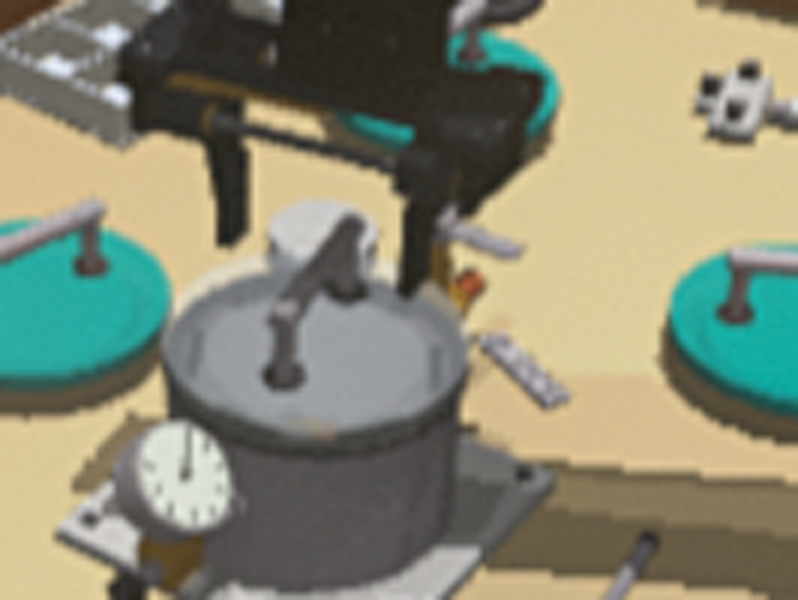

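Fingers at side4 (230,240) and (412,290) straddle the bar evenly. I descend and grip.

```bash
python3 -m inch '[{"translation":[1.1,-0.1,-0.15],"spin":0},{"translation":[1.0,0,0],"spin":0},{"translation":[0,0,0],"spin":0}]' 0
python3 -m inch '[{"translation":[0,0,0],"spin":0},{"translation":[0,0,0],"spin":0},{"translation":[0,0,0],"spin":0},{"translation":[0,0,0],"spin":0},{"translation":[0,0,0],"spin":0},{"translation":[0,0,0],"spin":0},{"translation":[0,0,0],"spin":0},{"translation":[0,0,0],"spin":0}]' 1 50
python3 -c "
from h import *
plan((.524,.083,.154))"
```

```text
time: 9.15
ee_pos: [0.5252, 0.0833, 0.1563]
eef_rot: [0.458, 0.545, -0.446, 0.542]
ft_force: [-0.1, -0.1, -1.8]
width: 0.0869
time: 10.15
ee_pos: [0.5257, 0.0834, 0.1572]
eef_rot: [0.458, 0.545, -0.446, 0.542]
ft_force: [-1.6, 0.2, 1.0]
width: 0.0151
t 10.15 p [0.5257 0.0834 0.1572] f [-1.6  0.2  1. ] w 0.0151 x [ 0.008  0.015 -1.   ] y [0.983 0.182 0.011]
cm [ 0.32 -0.18  0.01]
```

```bash
python3 -m inch '[{"translation":[-0.2,0,0],"spin":0},{"translation":[-0.2,0,0],"spin":0}]'; python3 -m inch '[{"translation":[-0.3,0,0],"spin":0},{"translation":[-0.3,0,0],"spin":0}]'
```

```text
time: 10.4
ee_pos: [0.5243, 0.0829, 0.1595]
eef_rot: [0.457, 0.546, -0.447, 0.542]
ft_force: [1.9, 0.4, -12.6]
width: 0.013
time: 10.65
ee_pos: [0.5241, 0.0828, 0.1656]
eef_rot: [0.457, 0.546, -0.447, 0.541]
ft_force: [1.5, 1.1, -2.1]
width: 0.0125
```

```bash
python3 -m inch '[{"translation":[0,0,0],"spin":0},{"translation":[0,0,0],"spin":0}]'
python3 - <<'E'
from h import *
import cv2
plan()
cv2.imwrite("pics/side5.png",cv2.resize(optics.camera("side")[190:275,240:353,::-1],None,fx=7,fy=7,interpolation=cv2.INTER_CUBIC))
E
```

```text
time: 10.9
ee_pos: [0.525, 0.083, 0.1669]
eef_rot: [0.458, 0.545, -0.447, 0.542]
ft_force: [-0.8, 0.6, -3.8]
width: 0.0123
t 10.9 p [0.525  0.083  0.1669] f [-0.8  0.6 -3.8] w 0.0123 x [ 0.007  0.015 -1.   ] y [0.983 0.182 0.01 ]
```

View pics/side5.png

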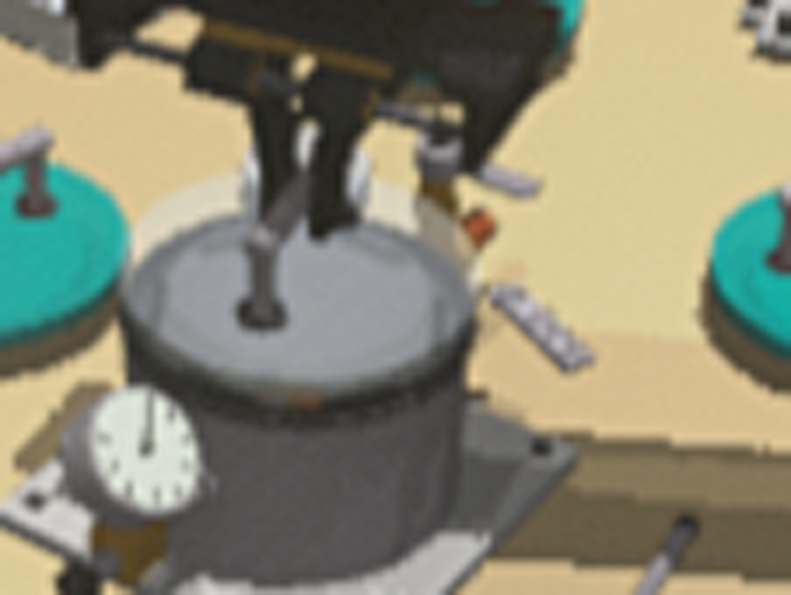

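The bar end rose from side (277.6,227.4) to (277.4,224.3), about 8 mm, and the force is now about the weight alone, so the gasket has let go. I raise another 10 mm gently.

```bash
python3 -m inch '[{"translation":[-0.25,0,0],"spin":0},{"translation":[-0.25,0,0],"spin":0},{"translation":[-0.25,0,0],"spin":0},{"translation":[-0.15,0,0],"spin":0},{"translation":[0,0,0],"spin":0},{"translation":[0,0,0],"spin":0},{"translation":[0,0,0],"spin":0}]'
python3 - <<'E'
from h import *
import cv2
plan((.524,.083,.177))
cv2.imwrite("pics/side6.png",cv2.resize(optics.camera("side")[190:275,240:353,::-1],None,fx=7,fy=7,interpolation=cv2.INTER_CUBIC))
E
```

```text
time: 11.82
ee_pos: [0.5248, 0.0828, 0.1765]
eef_rot: [0.458, 0.545, -0.447, 0.542]
ft_force: [1.5, 0.4, -3.7]
width: 0.0125
t 11.82 p [0.5248 0.0828 0.1765] f [ 1.5  0.4 -3.7] w 0.0125 x [ 0.007  0.015 -1.   ] y [0.983 0.182 0.009]
cm [-0.05 -0.08 -0.03]
```

View pics/side6.png

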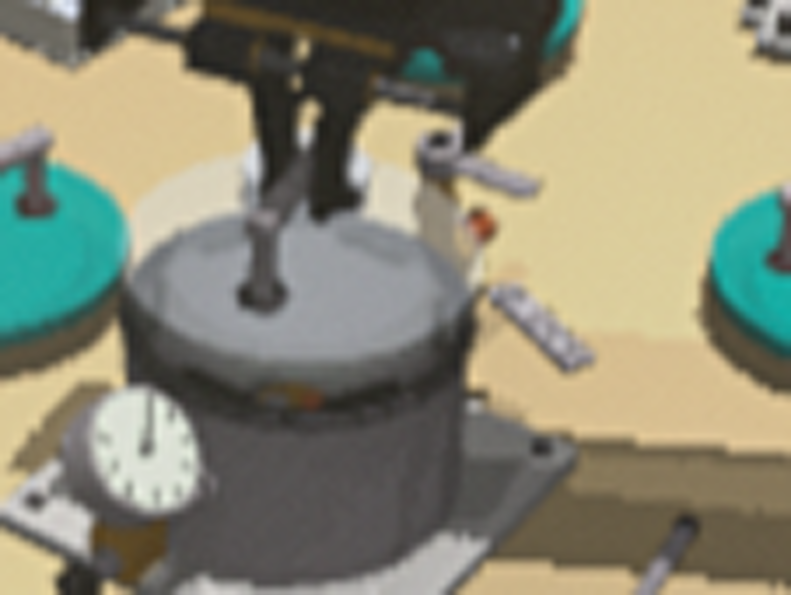

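Lid is about 19 mm up: the bar end is now at side6 (262,218), the flange parallel to the rim, with a visible gap and the force at the weight. I raise it a touch more so the plug bottom clears the rim, then settle.

```bash
python3 -m inch '[{"translation":[-0.15,-0.05,0],"spin":0},{"translation":[-0.1,0,0],"spin":0},{"translation":[0,0,0],"spin":0},{"translation":[0,0,0],"spin":0},{"translation":[0,0,0],"spin":0},{"translation":[0,0,0],"spin":0},{"translation":[0,0,0],"spin":0},{"translation":[0,0,0],"spin":0}]'
python3 - <<'E'
from h import *
import cv2
plan()
cv2.imwrite("pics/side7.png",cv2.resize(optics.camera("side")[190:275,240:353,::-1],None,fx=7,fy=7,interpolation=cv2.INTER_CUBIC))
cv2.imwrite("pics/top7.png",optics.camera("top")[:,:,::-1])
plan()
print(np.abs(r.read_state()["joint_vel"]).max())
E
```

```text
time: 12.88
ee_pos: [0.5242, 0.0827, 0.1791]
eef_rot: [0.458, 0.545, -0.447, 0.542]
ft_force: [0.3, 1.0, -3.6]
width: 0.0124
t 12.88 p [0.5242 0.0827 0.1791] f [ 0.3  1.  -3.6] w 0.0124 x [ 0.006  0.015 -1.   ] y [0.983 0.182 0.009]
t 12.97 p [0.5242 0.0827 0.1791] f [ 0.  -0.4 -3.7] w 0.0126 x [ 0.006  0.015 -1.   ] y [0.983 0.182 0.009]
0.002744979208982894
```

View pics/side7.png

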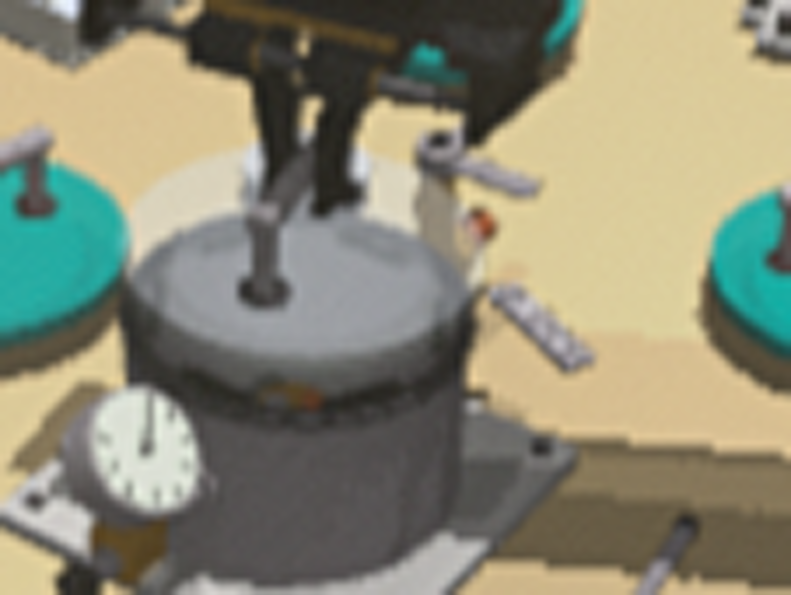

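View pics/top7.png

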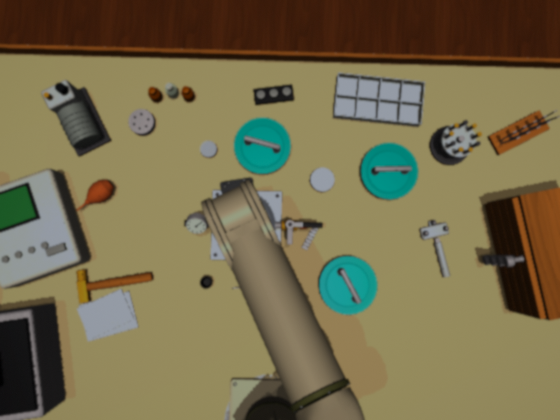

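The lid is level over the pot in side7 (flange (125,285) to (475,290), bar end (262,214)). In top7 the lever is still open at (320,225) and the bystanders stand where they were. I hand in.

```bash
python3 -c "
from bench import close_job
print(close_job())
from h import *
plan()"
```

```text
the job is handed in; nothing more can be done
None
the job is handed in; nothing more can be done
```

I opened the vent lever fully, broke the lid free of its gasket, and handed the job in at about 13 s with the gripper still holding the lid over the pot. `close_job()` gives no verdict, so whether it passed is unconfirmed.

- **Lever:** I pushed it with closed fingers until it stopped at about 20 N. It is at its stop by eye in the top picture, and it still looked open in the last one.
- **Lid:** I gripped the bar at 50 N and pulled in 2–3 mm steps. It let go without jumping; the highest pull I read was about 13 N, but I only read it every second step, so the peak may have been higher.
- **Final hold:** The lid is about 21 mm up, judged from how far the gripper rose and from the side pictures. The gripper is within about 1 mm of the pot's centre and at rest. It carries about 3.7 N, which fits the lid's weight alone.
- **Level:** I judged this by eye from the flange in the side picture. The tool itself is tilted less than 0.02 rad.
- **Other things on the bench:** Those in view look unmoved. The screwdriver was mostly hidden under the arm in the last top picture, and the loupe was clear of it.

One reading disagreed: during the pull the finger opening went from 15.1 to about 12.5 mm on a 14 mm bar. The pictures show the lid rose with the gripper and did not slip.

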